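# Switch off the tumbler and hold its guard gate ajar past a sagging bolt

## Task

Turn the tumbler's black speed dial anticlockwise to its off stop; then take the red grip of the sagging barrel bolt on the yellow guard gate, lift it so that its nose clears the bent-up lip of the keeper while drawing it back out of the keeper without forcing it, and swing the gate about 25 degrees open towards the robot. The gate springs shut if let go, so finish while still holding it ajar, at rest; leave the other things on the bench where they are.

Things in the scene. Friction and masses are not known exactly. Their poses are not given: they have to be found in the camera images.
- speed (a joint): Speed dial's angle in rad: 0 at the off stop, growing clockwise seen from above, up to 4.2; it turns with 0.04 N m of friction, stays where it is left, and starts 0.7 to 1.4 from off. A white mark on top of the bar, on its -x half, points to the long red tick on the box at off.
- speed_grip (a point): Point on the dial's vertical axis at the height to grip it, about 87 mm above the bench: the black dial, 44 mm across, has an upright bar grip 42 mm long (along this point's x), 14 mm thick (along its y) and 32 mm high, reaching 7 mm above and 25 mm below this point; the point turns with the dial. The dial sits on top of a fixed blue control box 130 x 130 x 50 mm
- guard: The whole fixed tumbler guard; origin on the bench under the closed gate's middle plane. Its x points away from the robot through the gate to the blue barrel, its y along the closed gate from the hinge to the latch. Grey base plate 20 mm high, its front edge 40 mm before the origin; hinge post at y = -180 mm, 160 mm high; latch post at y = +141 mm, 130 mm high; barrel behind the gate, 150 mm high
- gate: The yellow-framed gate, 265 mm long, 20 mm thick, from 45 to 135 mm above the bench; origin on its hinge axis (guard's y = -160 mm) at bench height; y along the gate towards the latch, x through it away from the robot. It carries the bolt, in two steel guide loops that stand on its top rail, up to 188 mm above the bench, at y = 100 and y = 250 mm
- gate_hinge (a point): Point on the gate's vertical hinge axis, 135 mm above the bench, with the guard's axes
- gate_swing (a joint): Gate angle in rad: 0 shut, growing as the latch end swings towards the robot (anticlockwise seen from above), up to 1.2; a spring pulls it shut with 0.7 N m when shut and 1 N m at 0.44 rad
- bolt_grip (a point): Point on the axis of the bolt's red upright grip, at half its useful height, 205 mm above the bench when sagged: a cylinder 20 mm in diameter from 25 mm below to 20 mm above this point, on a thin stem on the bolt's rod (12 mm thick, axis 50 mm below this point). Axes as the gate's. When the bolt is home the grip stands at the gate's y = 205 mm, 45 mm from the guide loop on the latch side
- bolt_draw (a joint): How far the bolt is drawn back towards the hinge (along the gate's -y), in m: 0 home, at most 0.045; about 1 N of friction, stays where it is left. With the nose sagged the lip stops it at about 0.006; the nose is wholly out of the keeper from 0.027 on, and only then can the gate swing
- bolt_lift (a joint): How far the bolt is lifted in its tall guide loops, in m: 0 sagged under its own weight (0.15 to 0.3 kg), at most 0.018. The nose clears the lip from 0.009 on; it drops again when let go
- keeper: Steel fork on the latch post, open at the top: two upright prongs 45 mm high (130 to 175 mm above the bench), 18 mm apart in x, 26 mm long in y, holding the bolt's nose between them; at the gate-side end the lower plate is bent up into a lip. Its frame is the guard's frame
- keeper_lip (a point): Middle of the bent-up lip's upper edge, 146 mm above the bench; the lip is 6 mm thick in y. The brass nose, 12 mm thick and hanging 9 mm below this edge, stands behind it when the bolt is home
- dish: small steel bowl, 84 mm across, 30 mm high, loose; not part of the job. Origin at its underside
- driver: orange-handled screwdriver lying flat, loose; not part of the job. Origin at its underside
- bottle: white bottle with blue cap, 64 mm across, 170 mm high, loose; not part of the job. Origin at its underside
- jar: glass jar with steel lid, 72 mm across, 85 mm high, loose; not part of the job. Origin at its underside
- spool: copper-coloured spool, 70 mm across, 48 mm high, loose; not part of the job. Origin at its underside
- cup: aluminium cup, 70 mm across, 80 mm high, loose; not part of the job. Origin at its underside

How it is judged:
On the way, in this order (a step that is already met when the one before it is completed fails the run):
1. the speed dial is turned to its off stop (value of joint speed below 0.08 rad and value of joint bolt_draw below 0.01 m), for 0.2 s.
2. the bolt is drawn out of the keeper, held by the fingers (value of joint speed below 0.08 rad and value of joint bolt_draw above 0.027 m and contact force between the fingers and gate above 0.5 N), for 0.1 s.
3. the gate is pulled ajar (value of joint speed below 0.08 rad and value of joint bolt_draw above 0.027 m and value of joint gate_swing between 0.26 and 0.61 rad and contact force between the fingers and gate above 1 N), for 0.2 s.
At the end, for the whole second after the job is handed in: The dial is within 0.08 rad of its off stop; the bolt is drawn back at least 27 mm, clear of the keeper; the fingers hold the gate or its bolt (over 1 N), with nothing else propping it, at rest (under 0.05 rad/s) between 0.26 and 0.61 rad (15 to 35 degrees) open (all of step 3 and velocity of joint gate_swing between -0.05 and 0.05 rad/s and contact force between gate and dish below 0.1 N and contact force between gate and driver below 0.1 N and contact force between gate and bottle below 0.1 N and contact force between gate and jar below 0.1 N and contact force between gate and spool below 0.1 N and contact force between gate and cup below 0.1 N); the arm keeps its last pose, push and grip.
It fails at once if the bolt was forced against the keeper (over 40 N) (contact force between keeper and anything else above 40 N).
It fails at once if another thing on the bench was moved more than 30 mm (distance of any of dish, driver, bottle, jar, spool, cup from where it was at the start of the episode above 0.03 m).
It also fails if it takes over 45 s, if anything falls off the work surface, if the arm or the gripper's body presses on something with over 40 N, if the wrist force passes 120 N, or if a joint passes its speed limit or range.

## Robot

A 6-joint arm with a two-finger parallel gripper is mounted at the origin on the work surface. World frame = base frame: x ahead of the robot, y to its left, z up, the work surface at z = 0. Lengths are in m, angles in rad, forces in N, time in s.
With the tool pointing down it reaches from about 0.375 to 0.975 m from the base axis. Payload 3.8 kg.
Tool frame: the origin (TCP) lies at the very end of the fingers, on their centre line; the grasp point (between the pads) lies r.hold_point_z behind it (r.hold_point_z is the distance from the TCP to the grasp point, in m); z points along the fingers, y is the line along which they close (so a half turn about z gives the same grasp; the last joint's range is limited). The gripper opens to 85 mm and grips with 20 to 120 N. Pads are 22 mm wide; open, the fingers measure 114 mm over their backs; the gripper's body (76 mm by 85 mm) begins 54 mm behind the grasp point. The pads swing forward as they close: fully open they stand 13 mm farther back than shut.
Start: joints at [1.125, 0.264, 1.604, -0, 1.274, -0.037], TCP at [0.268, 0.619, 0.231] pointing down, gripper open.
Joint ranges: [-2.63, 2.63], [-0.94, 2.18], [0.31, 2.57], [-1.31, 4.45], [0, 2.66], [-2.55, 2.55]. Speed limits (rad/s): [2.57, 2.57, 3.14, 3.14, 3.14, 3.14].

## Interface

Orientations are given as a unit quaternion [x, y, z, w].
In Python, from workcell import r, optics, sensors gives the robot as it stands (r), with the cameras (optics) and the readings (sensors).
- The arm moves only by the tool advance, called after "Request:" as name(argument=value, ...) on one line, values as JSON. Schema: {"type":"object","properties":{"steps":{"type":"array","items":{"type":"array","items":{"type":"array","items":{"type":"number"},"minItems":5,"maxItems":5},"minItems":1,"maxItems":10},"minItems":1,"maxItems":1},"only":{"type":"string"},"quiet":{"type":"boolean"},"lines":{"type":"string"}},"required":["steps"],"additionalProperties":false}. steps is a list that holds a single list of rows (three levels of brackets), with 1 to 10 rows, each of 5 numbers: the finger opening in m, then dx, dy, dz in m, then a turn about the tool's z in rad; each row is the pose to reach, as a shift and turn from the pose commanded when the call began, along the tool's axes at that moment; what a row does not reach only later rows make up. A row lasts 1/8 s, in which the tool goes at most 0.0625 m and 0.188 rad, less where a joint would pass 70% of its speed; a pose out of reach is approached as far as the arm can. The fingers move at their own pace and stop on an object; the grip force is fixed at half the most. Time passes only in rows, so rows that do not move let the fingers close. The tool returns the time, the measured TCP pose, the force, the opening and the grip force at its end. only (a regular expression) keeps the lines of the reply that match it, lines (a string "A,B") keeps lines A to B, and quiet returns only ok. Input that does not fit is refused with a message, and nothing moves.
- sensors.read_state(): the state, without advancing time (a new reading comes with each control period).
- optics.read_camera(name): name is "side" or "top"; returns the picture (400x640x3 uint8, blue, green, red); there is no depth.
- optics.camera_params(name): a dict with "K" (3x3 intrinsics, pixels), "k1" (the pictures are not rectified: a ray, as slopes to the right and down, at radius r is drawn at 1 + k1 r^2 times it, then the intrinsics apply), "xyz" and "attitude" of the camera in the world. Camera axes: x right, y up, looking along -z (the intrinsics and any distortion apply to the point x, -y, -z); pixel columns grow to the right and rows downward; lengths in m; the calibration is good to about 2 mm. A picture is of the moment at which its call begins. camera_params takes no time and is no camera call.
- r.hand_in(): hands the job in; it is judged then, once.
The state is a dict: "time_s": time; "q": joint angles; "qd": joint speeds; "tau": joint torques, N m; "eef_pos": TCP position; "tool_rot": TCP orientation; "force": force on the tool from outside, world axes, zero at the start; "ft_torque": the same for the moment, N m; "width": finger opening in m; "finger_force": force on a finger pad.
Only numpy, scipy, OpenCV 4.12 (cv2) and the standard library are available. Lean on these libraries where they do the work, as an engineer would, in place of code of your own. Each camera call takes 0.05 s, during which the arm holds its last target. There are 200 camera calls.

## Working session

There is one attempt and no reset: what is moved stays moved. The work goes in short steps, Python scripts to look and compute and a tool call to move; the robot and the scene stay as the last step left them, time stands still between calls to the robot, and variables do not carry over. Pictures are saved under pics/ and viewed, at most 10 in all, crops included, and the job is handed in when it is done.

```bash
ls; mkdir -p pics
```

Run:
```python
from workcell import r, optics, sensors
import cv2
for n in("side","top"):
    cv2.imwrite(f"pics/{n}0.png",optics.read_camera(n)); print(n,optics.camera_params(n))
s=sensors.read_state(); print(s['time_s'],s['eef_pos'],s['tool_rot'],s['width'],r.hold_point_z)
```

```text
pics
workcell.py
side {'K': array([[492.81898197,   0.        , 317.77809252],
       [  0.        , 492.81898197, 196.153008  ],
       [  0.        ,   0.        ,   1.        ]]), 'k1': 0.005921658700342921, 'xyz': array([-0.12315223, -0.89031055,  1.39261769]), 'attitude': array([ 0.32891829, -0.11580981, -0.29403356,  0.88991298])}
top {'K': array([[385.3470236 ,   0.        , 317.65170972],
       [  0.        , 385.3470236 , 195.46041561],
       [  0.        ,   0.        ,   1.        ]]), 'k1': 0.026452815981752333, 'xyz': array([ 0.42652129, -0.0503511 ,  1.43393902]), 'attitude': array([ 0.04408353, -0.02757079, -0.69767443,  0.71452564])}
0.1 [0.26804255 0.61878203 0.23006805] [ 2.02990799e-01  9.79180117e-01 -9.85943509e-04 -2.47422779e-04] 0.08540069571302303 0.0187
```

View pics/side0.png

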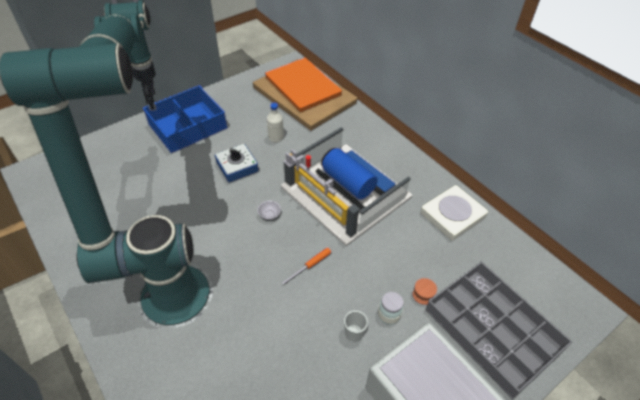

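View pics/top0.png

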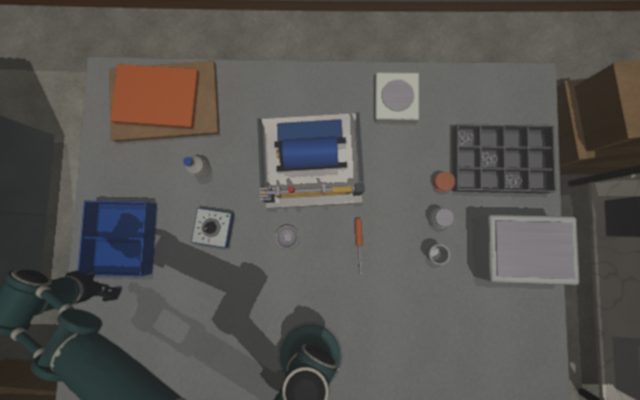

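Side: dial at about (236,155), red grip (308,160). Top: dial (211,227), grip (291,189). Enlarged crops next.

Create h.py:
```python
import numpy as np, cv2
from scipy.spatial.transform import Rotation as R
from workcell import r, optics, sensors
def ray(n,u,v):
    c=optics.camera_params(n);K=c['K']
    d=np.array([(u-K[0,2])/K[0,0],(v-K[1,2])/K[1,1]]);x=d.copy()
    for _ in range(8): x=d/(1+c['k1']*(x@x))
    w=R.from_quat(c['attitude']).apply([x[0],-x[1],-1]); return np.array(c['xyz']),w/np.linalg.norm(w)
def tri(a,b):
    p,d=ray('side',*a);q,e=ray('top',*b)
    s=np.linalg.lstsq(np.c_[d,-e],q-p,rcond=None)[0]
    A,B=p+s[0]*d,q+s[1]*e; return ((A+B)/2).round(4),np.linalg.norm(A-B).round(4)
def atz(n,px,z):
    p,d=ray(n,*px); return (p+d*(z-p[2])/d[2]).round(4)
def proj(n,X):
    c=optics.camera_params(n);K=c['K'];x=R.from_quat(c['attitude']).inv().apply(np.array(X)-c['xyz'])
    s=np.array([x[0],-x[1]])/-x[2]; s=s*(1+c['k1']*(s@s)); return (K[0,0]*s+K[:2,2]).round(1)
def crop(n,u,v,w,h,k): 
    im=optics.read_camera(n)[v:v+h,u:u+w]; return cv2.resize(im,None,fx=k,fy=k,interpolation=cv2.INTER_CUBIC)
```

Run:
```python
from h import *
a=np.hstack([crop('side',210,135,50,50,6),crop('side',275,125,83,50,6)])
b=np.hstack([crop('top',186,202,50,50,6),crop('top',256,165,83,50,6)])
a=np.vstack([a,b]);print(a.shape);cv2.imwrite('pics/c1.png',a)
```

```text
(600, 798, 3)
```

View pics/c1.png

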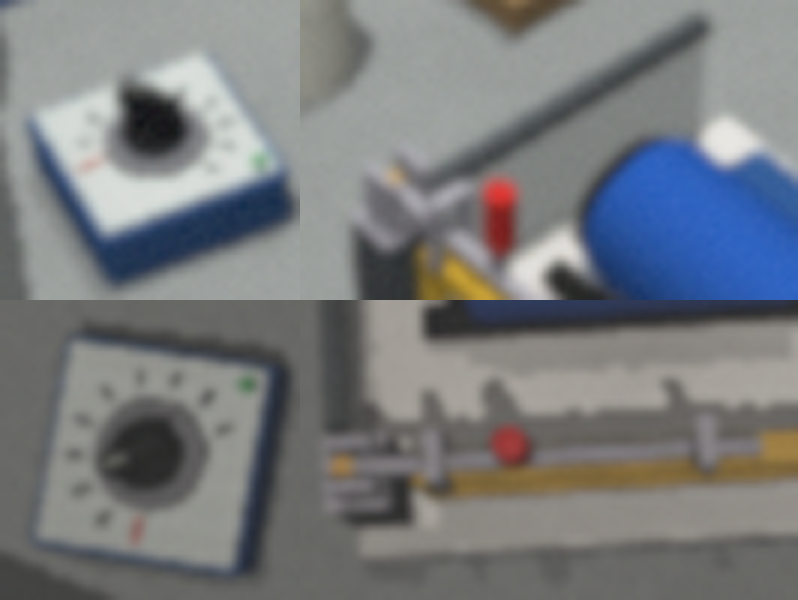

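Crop shows the box corners, white dial mark at about top (205.7,229), red tick top (209,240.5), red grip head at side (358,157)/top (341,189.5) in crop-scaled terms; triangulating.

Run:
```python
from h import *
S=lambda x,y:(210+x/6-.4,135+y/6-.4); T=lambda x,y:(186+x/6-.4,202+(y-300)/6-.4)
S2=lambda x,y:(275+(x-300)/6-.4,125+y/6-.4); T2=lambda x,y:(256+(x-300)/6-.4,165+(y-300)/6-.4)
# box corners: top view TL,TR,BR,BL ; side: far-left? 
tc=[T(70,338),T(280,362),T(240,573),T(35,541)]
sc=[S(205,53),S(284,180),S(105,238),S(32,120)]
for a in tc: print('topcorner z.05',atz('top',a,.05))
for a in sc: print('sidecorner',atz('side',a,.05))
P=[]
for i in range(4): x=tri(sc[i],tc[i]);P.append(x[0]);print(x)
print('centre',np.mean(P,0))
print('mark z.094',atz('top',T(117,461),.094),'tick',atz('top',T(138,530),.05), 'bar dark ctr',atz('top',T(150,450),.09))
print('grip head',tri(S2(500,190),T2(511,445)),atz('top',T2(511,445),.225),atz('side',S2(500,190),.225))
print('grip bottom side z.18',atz('side',S2(501,248),.18))
print('bolt rod loops top z.155', atz('top',T2(342,465),.155),atz('top',T2(740,448),.155))
for n,pts in(('spool',((437+0,181),(0,0))),):pass
# colour centroids
for n,X in(('side',S2),('top',T2)):
    im=sum(optics.read_camera(n).astype(float) for _ in range(3))/3
    m=(im[...,2]>1.8*im[...,1])&(im[...,2]>1.8*im[...,0])&(im[...,2]>80)
    yy,xx=np.nonzero(m); k=(abs(xx-(308 if n=='side' else 291))<8)&(abs(yy-(160 if n=='side' else 189))<10)
    print(n,xx[k].mean(),yy[k].mean(),xx[k].min(),xx[k].max(),yy[k].min(),yy[k].max())
```

```text
topcorner z.05 [0.5117 0.4178 0.05  ]
topcorner z.05 [0.5002 0.2904 0.05  ]
topcorner z.05 [0.374  0.3081 0.05  ]
topcorner z.05 [0.39   0.4317 0.05  ]
sidecorner [0.5146 0.4208 0.05  ]
sidecorner [0.494 0.291 0.05 ]
sidecorner [0.3774 0.3136 0.05  ]
sidecorner [0.392  0.4323 0.05  ]
(array([0.5117, 0.4157, 0.0555]), np.float64(0.0008))
(array([0.4981, 0.2929, 0.0458]), np.float64(0.0055))
(array([0.3743, 0.306 , 0.0585]), np.float64(0.0002))
(array([0.3906, 0.4304, 0.0524]), np.float64(0.0014))
centre [0.443675 0.36125  0.05305 ]
mark z.094 [0.4383 0.3715 0.094 ] tick [0.398  0.3704 0.05  ] bar dark ctr [0.4451 0.3538 0.09  ]
grip head (array([0.5683, 0.0641, 0.2318]), np.float64(0.0013)) [0.5685 0.0651 0.225 ] [0.5729 0.0693 0.225 ]
grip bottom side z.18 [0.5724 0.0679 0.18  ]
bolt rod loops top z.155 [0.5634 0.1658 0.155 ] [ 0.5779 -0.056   0.155 ]
side 307.7959183673469 160.16326530612244 306 310 155 166
top 290.65384615384613 188.65384615384616 288 293 186 191
```

Run:
```python
from h import *
def z(n,u,v,w,h,k,N=8):
    im=sum(optics.read_camera(n)[v:v+h,u:u+w].astype(float) for _ in range(N))/N
    im=np.clip(255*(im/255)**.6,0,255).astype(np.uint8); return cv2.resize(im,None,fx=k,fy=k,interpolation=cv2.INTER_CUBIC)
a=np.hstack([z('side',222,140,30,30,13),z('top',197,213,30,30,13)])
cv2.imwrite('pics/c2.png',a)
print(sensors.read_state()['time_s'])
```

```text
1.4
```

View pics/c2.png

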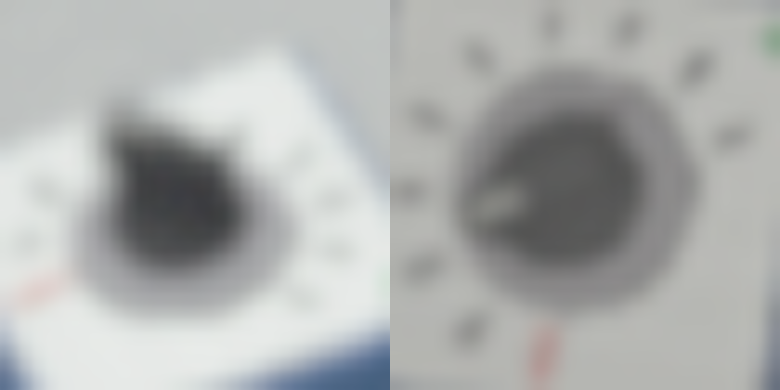

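Side crop: bar top runs (120,110)–(235,160), skirt centre (183,235); top crop: skirt centre (577,190), mark centre (500,204), tick (543,352).

Run:
```python
from h import *
S=lambda x,y:(222+x/13-.46,140+y/13-.46); T=lambda x,y:(197+(x-390)/13-.46,213+y/13-.46)
print('ring',atz('side',S(183,232),.052),atz('top',T(577,190),.052),tri(S(183,232),T(577,190)))
print('bar ends side z.094',atz('side',S(118,112),.094),atz('side',S(235,155),.094))
print('mark streak',atz('top',T(470,220),.094),atz('top',T(530,188),.094))
print('tick',atz('top',T(543,352),.05),atz('side',S(40,290),.05))
```

```text
ring [0.4478 0.3703 0.052 ] [0.4437 0.364  0.052 ] (array([0.4436, 0.361 , 0.0618]), np.float64(0.0001))
bar ends side z.094 [0.44   0.3847 0.094 ] [0.4582 0.3492 0.094 ]
mark streak [0.4345 0.3797 0.094 ] [0.4434 0.364  0.094 ]
tick [0.3991 0.3716 0.05  ] [0.4025 0.3759 0.05  ]
```

Request:
advance(steps=[[[0.085,-0.264,-0.163,0.04,0.674],[0.085,-0.264,-0.163,0.04,0.674],[0.085,-0.264,-0.163,0.04,0.674],[0.085,-0.264,-0.163,0.04,0.674],[0.085,-0.264,-0.163,0.04,0.674],[0.085,-0.264,-0.163,0.06,0.674],[0.085,-0.264,-0.163,0.09,0.674],[0.085,-0.264,-0.163,0.09,0.674]]])

```text
time_s: 2.4
eef_pos: [0.4432, 0.3639, 0.1381]
tool_rot: [0.515, 0.857, -0.003, -0.001]
force: [0.3, 0.4, -0.6]
width: 0.0852
finger_force: 0.0
```

Run:
```python
from h import *
s=sensors.read_state();print(s['eef_pos'],R.from_quat(s['tool_rot']).as_matrix().round(3),s['q'])
k=6
a=np.hstack([crop('side',200,120,66,80,k),crop('top',170,185,66,80,k)]);print(a.shape);cv2.imwrite('pics/c3.png',a)
p=s['eef_pos'];print(proj('side',p),proj('top',p))
```

```text
[0.44324824 0.36387317 0.13811086] [[-0.469  0.883 -0.005]
 [ 0.883  0.469 -0.004]
 [-0.001 -0.006 -1.   ]] [6.43674789e-01 1.54032557e-01 1.91526352e+00 4.89743050e-04
 1.07877040e+00 1.55183702e-01]
(480, 792, 3)
[232.8 142.3] [203.3 226.8]
```

View pics/c3.png

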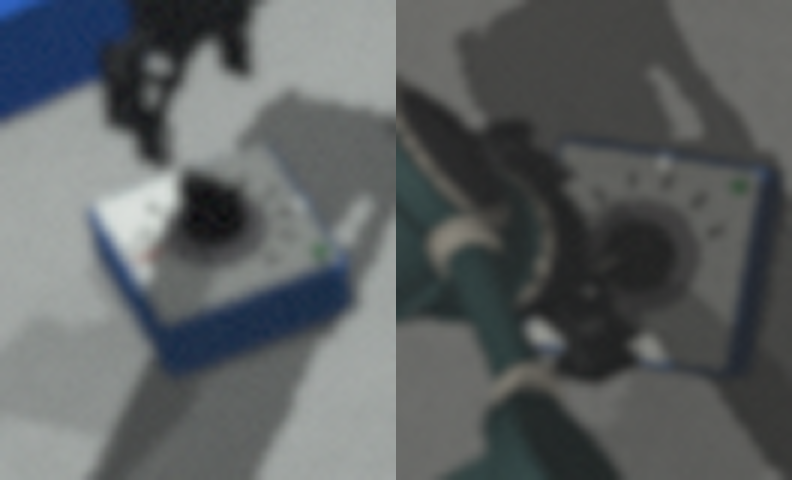

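Side crop: fingertips at (155,160) and (243,73) straddle the dial below (215,205). Descend and close.

Request:
advance(steps=[[[0.085,0,0.002,0.05,0],[0.085,0,0.002,0.07,0],[0.085,0,0.002,0.07,0],[0.03,0,0.002,0.07,0],[0.02,0,0.002,0.07,0],[0.01,0,0.002,0.07,0],[0.01,0,0.002,0.07,0],[0.01,0,0.002,0.07,0]]])

```text
time_s: 3.5
eef_pos: [0.4462, 0.365, 0.0721]
tool_rot: [0.515, 0.857, -0.001, -0.001]
force: [-5.8, -2.6, 8.5]
width: 0.0126
finger_force: 60.6
```

```bash
python3 -c "
from workcell import r, optics, sensors
s=sensors.read_state();print(s['force'],s['ft_torque'],s['time_s'])"
```

```text
[-5.84984136 -2.63225976  8.53853717] [-0.53944288  0.83249374  0.01094668] 3.5
```

Request:
advance(steps=[[[0.01,0,0,-0.003,-0.15],[0.01,0,0,-0.003,-0.3],[0.01,0,0,-0.003,-0.45],[0.01,0,0,-0.003,-0.6],[0.01,0,0,-0.003,-0.75],[0.01,0,0,-0.003,-0.88],[0.01,0,0,-0.003,-0.88]]])

```text
time_s: 4.38
eef_pos: [0.4475, 0.3669, 0.0723]
tool_rot: [0.101, 0.995, 0.001, 0.0]
force: [4.8, 6.4, -14.8]
width: 0.0128
finger_force: 59.7
```

```bash
python3 -c "
from workcell import r, optics, sensors
s=sensors.read_state();print(s['force'],s['ft_torque'],s['time_s'])"
```

```text
[  4.79129963   6.44798373 -14.83836975] [ 1.25499028 -0.75402705  0.00569481] 4.375
```

Request:
advance(steps=[[[0.01,0,0,0.002,-0.06],[0.01,0,0,0.002,-0.1],[0.01,0,0,0.002,-0.1]]])

```text
time_s: 4.75
eef_pos: [0.4476, 0.3671, 0.0722]
tool_rot: [0.053, 0.999, 0.001, -0.0]
force: [0.7, 5.4, -4.2]
width: 0.0127
finger_force: 62.5
```

```bash
python3 -c "
from workcell import r, optics, sensors
s=sensors.read_state();print(s['force'],s['ft_torque'],s['time_s'],s['tool_rot'],s['q'][5])"
```

```text
[ 0.74668841  5.37622561 -4.24331185] [ 1.01851283 -0.04794169 -0.95627282] 4.75 [ 5.30768791e-02  9.98589351e-01  1.46557007e-03 -7.21213882e-05] -0.823798235729228
```

Request:
advance(steps=[[[0.06,0,0,0,0],[0.06,0,0,0,0],[0.06,0,0,0,0],[0.06,0,0,-0.06,0],[0.06,0,0,-0.12,0],[0.06,0,0,-0.18,0],[0.06,0,0,-0.22,0],[0.06,0,0,-0.22,0]]])

```text
time_s: 5.75
eef_pos: [0.4496, 0.3672, 0.2979]
tool_rot: [0.051, 0.999, 0.003, 0.004]
force: [-0.7, 0.4, 0.1]
width: 0.0598
finger_force: 0.0
```

Run:
```python
from h import *
s=sensors.read_state();p=s['eef_pos'];M=R.from_quat(s['tool_rot']).as_matrix();print(s['time_s'],p,M.round(3))
t=np.array([.5707,.0672,.30]);print('shift tool',M.T@(t-p))
cv2.imwrite('pics/c4.png',np.hstack([crop('side',210,135,50,50,8),crop('top',186,202,50,50,8)]))
```

```text
5.75 [0.44959335 0.36715283 0.29791033] [[-0.995  0.103  0.008]
 [ 0.103  0.995  0.005]
 [-0.007  0.006 -1.   ]]
shift tool [-0.15125676 -0.28593101 -0.00278203]
```

View pics/c4.png

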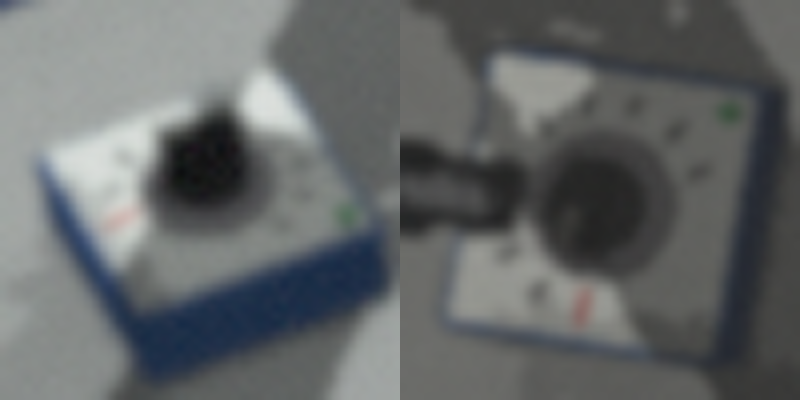

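Bar now seems aligned with the tick (side crop bar rises toward (220,90)); I'll recheck with the arm away while moving over the bolt.

Request:
advance(steps=[[[0.06,-0.05,-0.06,0,0.18],[0.06,-0.09,-0.12,0,0.36],[0.06,-0.12,-0.18,0,0.54],[0.06,-0.14,-0.24,0,0.72],[0.06,-0.151,-0.28,0,0.9],[0.06,-0.151,-0.286,0,1.08],[0.06,-0.151,-0.286,0,1.26],[0.06,-0.151,-0.286,0,1.4],[0.06,-0.151,-0.286,0,1.4]]])

```text
time_s: 6.98
eef_pos: [0.5672, 0.0655, 0.2897]
tool_rot: [0.682, 0.731, -0.002, -0.001]
force: [-1.3, -0.5, -0.3]
width: 0.0597
finger_force: 0.0
```

Run:
```python
from h import *
s=sensors.read_state();p=s['eef_pos'];M=R.from_quat(s['tool_rot']).as_matrix();print(s['time_s'],p,M.round(3),s['q'])
def z(n,u,v,w,h,k,N=5):
    im=sum(optics.read_camera(n)[v:v+h,u:u+w].astype(float) for _ in range(N))/N
    im=np.clip(255*(im/255)**.6,0,255).astype(np.uint8); return cv2.resize(im,None,fx=k,fy=k,interpolation=cv2.INTER_CUBIC)
cv2.imwrite('pics/c5.png',np.vstack([np.hstack([z('side',222,140,30,30,10),z('top',197,213,30,30,10)]),np.hstack([z('side',280,120,60,60,5),z('top',260,160,60,60,5)])]))
print(proj('side',p),proj('top',p))
```

```text
6.975 [0.56720131 0.0654806  0.28974   ] [[-0.069  0.998 -0.004]
 [ 0.998  0.069 -0.   ]
 [-0.    -0.004 -1.   ]] [ 7.13853807e-02  3.89196690e-02  1.75377416e+00 -1.22751656e-04
  1.35322525e+00  2.21502599e-03]
[307.2 143.4] [288.6 186.6]
```

View pics/c5.png

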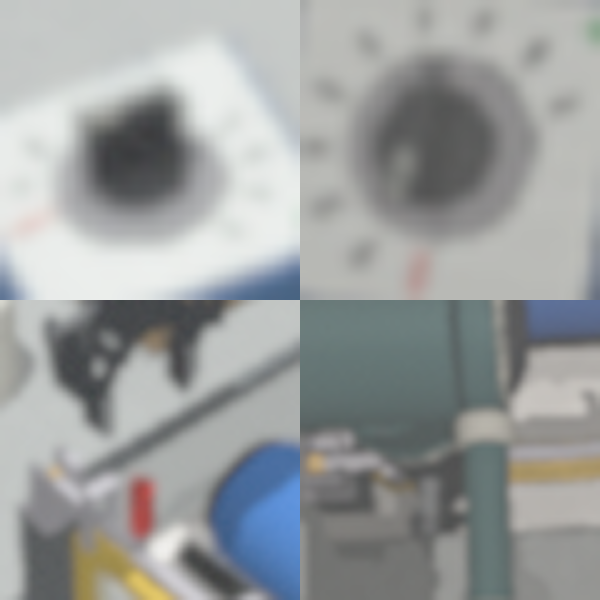

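Dial: top crop mark streak (395,195)–(408,155); side bar top (80,120)–(175,95). Fingers in side crop at (100,430)/(183,385), the red grip at (142,505).

Run:
```python
from h import *
S=lambda x,y:(222+x/10-.45,140+y/10-.45); T=lambda x,y:(197+(x-300)/10-.45,213+y/10-.45)
def ang(a,b): d=(a-b);return np.degrees(np.arctan2(d[1],d[0]))
a,b=atz('side',S(80,120),.094),atz('side',S(175,95),.094);print(a,b,ang(a,b))
a,b=atz('top',T(395,195),.094),atz('top',T(408,155),.094);print(a,b,ang(a,b))
c=np.array([.4475,.367,0]);print('tick',ang(atz('side',S(35,222),.05),atz('side',S(141,182),.052)),ang(atz('top',T(418,272),.05),atz('top',T(443,147),.052)))
s=sensors.read_state();p=s['eef_pos']
# two fingertips in side view -> where is tool mid at various z
f=[(280+100/5,120+130/5),(280+183/5,120+85/5)]
for q in f: print(atz('side',q,.297))
print(proj('side',p+[0,0,.008]))
for z in(.2318,.225):print(proj('side',[.5707,.0672,z]))
```

```text
[0.4275 0.3711 0.094 ] [0.4633 0.3618 0.094 ] 165.4377772665437
[0.4258 0.3675 0.094 ] [0.4398 0.3637 0.094 ] 164.81416273779882
tick 170.84186185602 170.84974322198514
[0.537  0.0631 0.297 ]
[0.6057 0.0658 0.297 ]
[307.4 140.8]
[307.8 155.4]
[307.8 156.9]
```

The bar reads about 0.1 rad short of the tick (possibly bounced on release). Time is plentiful: regrip and settle it gently.

Request:
advance(steps=[[[0.06,0.06,-0.02,0,-0.18],[0.06,0.12,-0.04,0,-0.36],[0.06,0.18,-0.06,0,-0.54],[0.06,0.23,-0.08,0,-0.72],[0.06,0.28,-0.09,0,-0.9],[0.06,0.309,-0.0987,0,-1.08],[0.06,0.309,-0.0987,0.04,-1.26],[0.06,0.309,-0.0987,0.08,-1.37],[0.06,0.309,-0.0987,0.1,-1.37],[0.06,0.309,-0.0987,0.1,-1.37]]])

```text
time_s: 9.22
eef_pos: [0.448, 0.3666, 0.1906]
tool_rot: [0.067, 0.998, -0.001, -0.001]
force: [0.3, -0.9, -0.4]
width: 0.0601
finger_force: 0.0
```

Run:
```python
from h import *
s=sensors.read_state();p=s['eef_pos'];M=R.from_quat(s['tool_rot']).as_matrix();print(p,M.round(3),M.T@(np.array([.4475,.367,.0725])-p))
```

```text
[0.4480329  0.36660271 0.19060236] [[-0.991  0.134 -0.003]
 [ 0.134  0.991 -0.002]
 [ 0.003 -0.003 -1.   ]] [0.0002755  0.00061889 0.11810229]
```

Request:
advance(steps=[[[0.06,0,0,0.06,0],[0.06,0,0,0.115,0],[0.06,0,0,0.116,0],[0.01,0,0,0.116,0],[0.01,0,0,0.116,0],[0.01,0,0,0.116,0],[0.01,0,0,0.116,0],[0.01,0,0,0.116,0]]])

```text
time_s: 10.22
eef_pos: [0.4509, 0.367, 0.0799]
tool_rot: [0.066, 0.998, 0.0, 0.002]
force: [-0.6, -7.6, 8.8]
width: 0.0127
finger_force: 60.0
```

Run:
```python
from h import *
s=sensors.read_state();print(s['ft_torque'],s['tool_rot'])
```

```text
[-1.09601293  0.13552172  0.04995063] [6.60233931e-02 9.97816148e-01 7.59684155e-06 1.96141970e-03]
```

Request:
advance(steps=[[[0.01,0,0,0,-0.02],[0.01,0,0,0,-0.02]]])

```text
time_s: 10.48
eef_pos: [0.4509, 0.367, 0.08]
tool_rot: [0.057, 0.998, 0.0, 0.002]
force: [-0.3, -6.8, 8.7]
width: 0.0124
finger_force: 60.2
```

Run:
```python
from h import *
s=sensors.read_state();print(s['ft_torque'],s['tool_rot'])
```

```text
[-1.11578459  0.08411484 -0.507933  ] [5.69115098e-02 9.98377599e-01 1.88785966e-04 1.79272660e-03]
```

Stop is at about 172.5°. Relax the twist, then release gently.

Request:
advance(steps=[[[0.01,0,0,0,0.014],[0.01,0,0,0,0.014],[0.02,0,0,0,0.014],[0.05,0,0,0,0.014],[0.06,0,0,0,0.014],[0.06,0,0,-0.05,0.014],[0.06,0,0,-0.11,0.014],[0.06,0,0,-0.17,0.014],[0.06,0,0,-0.22,0.014]]])

```text
time_s: 11.6
eef_pos: [0.4491, 0.3678, 0.2991]
tool_rot: [0.063, 0.998, 0.001, 0.001]
force: [1.0, 0.0, -0.4]
width: 0.0598
finger_force: 0.0
```

Request:
advance(steps=[[[0.06,-0.05,-0.06,0,0.18],[0.06,-0.09,-0.12,0,0.36],[0.06,-0.12,-0.18,0,0.54],[0.06,-0.14,-0.24,0,0.72],[0.06,-0.16,-0.28,0,0.9],[0.06,-0.16,-0.28,0,1.08],[0.06,-0.16,-0.28,0,1.26],[0.06,-0.16,-0.28,0,1.36],[0.06,-0.16,-0.28,0,1.36]]])

```text
time_s: 12.72
eef_pos: [0.5722, 0.0694, 0.296]
tool_rot: [0.676, 0.737, -0.0, -0.0]
force: [-0.4, -0.5, -1.3]
width: 0.0599
finger_force: 0.0
```

Run:
```python
from h import *
s=sensors.read_state();p=s['eef_pos'];M=R.from_quat(s['tool_rot']).as_matrix();print(M.round(3),M.T@(np.array([.569,.067,.205-.0187])-p))
def z(n,u,v,w,h,k,N=5):
    im=sum(optics.read_camera(n)[v:v+h,u:u+w].astype(float) for _ in range(N))/N
    im=np.clip(255*(im/255)**.6,0,255).astype(np.uint8); return cv2.resize(im,None,fx=k,fy=k,interpolation=cv2.INTER_CUBIC)
cv2.imwrite('pics/c6.png',np.hstack([z('side',222,140,30,30,13),z('top',197,213,30,30,13)]))
```

```text
[[-0.085  0.996 -0.   ]
 [ 0.996  0.085  0.   ]
 [ 0.    -0.    -1.   ]] [-0.00217976 -0.00332629  0.10973221]
```

View pics/c6.png

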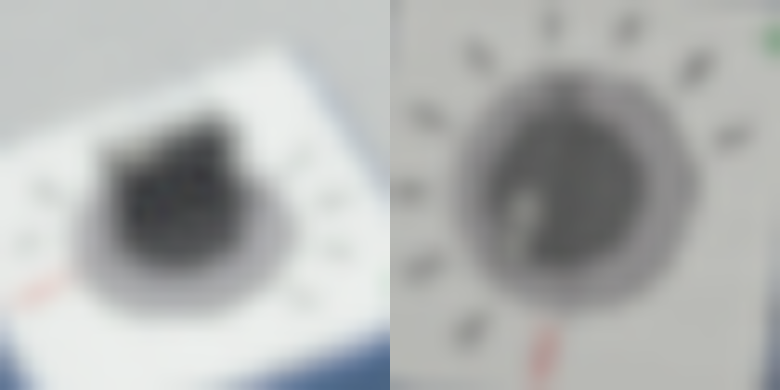

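Mark now points at the tick (mark (523,220) in line with tick (543,352)). Descend to the bolt grip and close partway to check centring.

Request:
advance(steps=[[[0.06,-0.002,-0.003,0.05,0.0],[0.06,-0.002,-0.003,0.1,0],[0.06,-0.002,-0.003,0.11,0],[0.06,-0.002,-0.003,0.11,0],[0.034,-0.002,-0.003,0.11,0],[0.03,-0.002,-0.003,0.11,0]]])

```text
time_s: 13.98
eef_pos: [0.571, 0.0673, 0.1888]
tool_rot: [0.677, 0.736, 0.001, 0.001]
force: [-0.9, -0.3, 0.3]
width: 0.0302
finger_force: 0.0
```

Request:
advance(steps=[[[0.026,0,0,0,0],[0.026,0,0,0,0]]])

```text
time_s: 14.22
eef_pos: [0.5697, 0.0672, 0.1869]
tool_rot: [0.677, 0.736, 0.0, 0.0]
force: [-0.8, -0.7, -0.9]
width: 0.0262
finger_force: 0.0
```

Run:
```python
from h import *
s=sensors.read_state();p=s['eef_pos'];print(p,s['force'],s['ft_torque'],s['width'])
def z(n,u,v,w,h,k,N=4):
    im=sum(optics.read_camera(n)[v:v+h,u:u+w].astype(float) for _ in range(N))/N
    im=np.clip(255*(im/255)**.6,0,255).astype(np.uint8); return cv2.resize(im,None,fx=k,fy=k,interpolation=cv2.INTER_CUBIC)
cv2.imwrite('pics/c7.png',z('side',280,125,60,60,9))
print(proj('side',p),proj('side',p+[0,0,.0187]))
```

```text
[0.56969891 0.06715571 0.18689826] [-0.75651458 -0.71203888 -0.87197153] [-0.04876661 -0.00868064 -0.02849666] 0.026186199565535494
[307.6 165. ] [307.6 161.1]
```

View pics/c7.png

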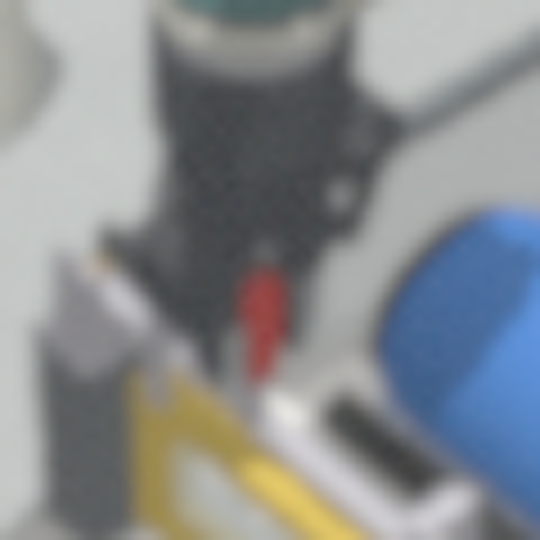

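The red grip (265,320) stands between the fingers, no contact yet. Close further.

Request:
advance(steps=[[[0.0235,0,0,0,0],[0.0215,0,0,0,0],[0.0215,0,0,0,0]]])

```text
time_s: 14.8
eef_pos: [0.5701, 0.0672, 0.1864]
tool_rot: [0.677, 0.736, 0.001, 0.0]
force: [3.7, 0.2, -1.3]
width: 0.0218
finger_force: 1.8
```

Request:
advance(steps=[[[0.0215,0,0.001,0,0],[0.021,0,0.001,0,0],[0.015,0,0.001,0,0],[0.01,0,0.001,0,0],[0.01,0,0.001,0,0]]])

```text
time_s: 15.42
eef_pos: [0.5708, 0.0673, 0.1866]
tool_rot: [0.677, 0.736, 0.0, 0.0]
force: [4.1, 1.0, 0.4]
width: 0.0189
finger_force: 58.6
```

Request:
advance(steps=[[[0.01,0,0.001,-0.005,0],[0.01,0,0.001,-0.01,0],[0.01,0,0.001,-0.013,0],[0.01,0,0.001,-0.013,0]]])

```text
time_s: 15.92
eef_pos: [0.5711, 0.0673, 0.1994]
tool_rot: [0.677, 0.736, -0.0, -0.0]
force: [1.8, -0.1, -3.0]
width: 0.0186
finger_force: 58.7
```

Request:
advance(steps=[[[0.01,-0.006,0,0,0],[0.01,-0.012,0,0,0],[0.01,-0.012,0,0,0]]])

```text
time_s: 16.3
eef_pos: [0.5722, 0.0544, 0.199]
tool_rot: [0.677, 0.736, -0.001, 0.0]
force: [1.3, -0.8, -3.7]
width: 0.0184
finger_force: 58.7
```

Request:
advance(steps=[[[0.01,-0.008,0,0,0],[0.01,-0.016,0,0,0],[0.01,-0.024,0,0,0],[0.01,-0.024,0,0,0]]])

```text
time_s: 16.8
eef_pos: [0.5742, 0.0303, 0.1991]
tool_rot: [0.677, 0.736, -0.001, 0.0]
force: [0.9, -1.0, -3.2]
width: 0.0184
finger_force: 58.7
```

Request:
advance(steps=[[[0.01,0,-0.0076,0,-0.045],[0.01,-0.0007,-0.0151,0,-0.09],[0.01,-0.0015,-0.0226,0,-0.135],[0.01,-0.0027,-0.0301,0,-0.18],[0.01,-0.0027,-0.0301,0,-0.18]]])

```text
time_s: 17.42
eef_pos: [0.5454, 0.0261, 0.1998]
tool_rot: [0.608, 0.794, 0.001, 0.001]
force: [3.2, 0.8, -2.4]
width: 0.0185
finger_force: 59.0
```

Request:
advance(steps=[[[0.01,0,-0.0076,0,-0.045],[0.01,-0.0007,-0.0151,0,-0.09],[0.01,-0.0015,-0.0226,0,-0.135],[0.01,-0.0027,-0.0301,0,-0.18],[0.01,-0.0042,-0.0374,0,-0.225],[0.01,-0.0056,-0.0431,0,-0.26],[0.01,-0.0056,-0.0431,0,-0.26],[0.01,-0.0056,-0.0431,0,-0.26]]])

```text
time_s: 18.42
eef_pos: [0.5053, 0.01, 0.1996]
tool_rot: [0.5, 0.866, 0.001, 0.0]
force: [5.1, 2.8, -2.3]
width: 0.0183
finger_force: 59.1
```

Run:
```python
from h import *
s=sensors.read_state();print(s['qd'])
cv2.imwrite('pics/c8.png',np.hstack([crop('side',250,110,120,140,3),crop('top',240,150,130,140,3)]))
```

```text
[ 5.19060777e-06  2.80623549e-03  1.44877906e-03 -2.47315591e-03
 -7.75023848e-04 -5.84041540e-03]
```

View pics/c8.png

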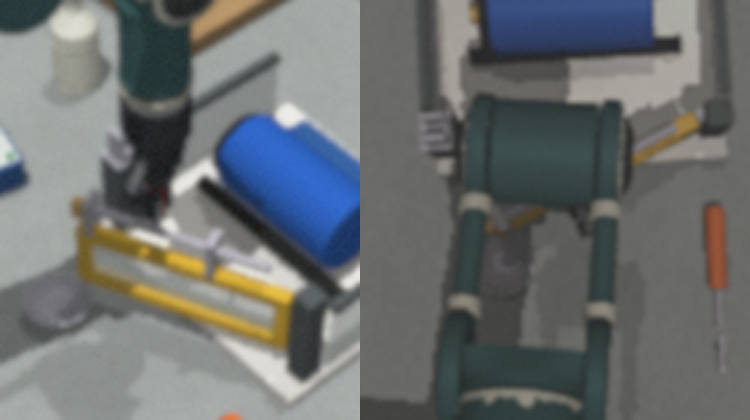

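Side view: gate open about 25°, grip still held, dish (60,290) clear below the gate. Handing in.

```bash
python3 -c "
from workcell import r, optics, sensors
print(r.hand_in())"
```

```text
the job is handed in; nothing more can be done
None
```

I turned the dial to its off stop, drew the bolt back about 37 mm, and handed the job in at about 18 s with the gripper holding the gate about 25° open and still. The hand-in returned no verdict.

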